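# Clamp a camera adapter with a worm-drive band

## Robot

A 7-joint arm with a two-finger parallel gripper is mounted at the origin on the work surface. World frame = base frame: x ahead of the robot, y to its left, z up, the work surface at z = 0. Lengths are in mm, angles in rad, forces in N, time in s.
With the tool pointing down it reaches from about 375 to 925 mm from the base axis. Payload 3.1 kg.
Tool frame: the origin (TCP) lies between the finger pads, 19 mm behind the fingertips; this is the grasp point; z points along the fingers, y is the line along which they close (so a half turn about z gives the same grasp; the last joint's range is limited). The gripper opens to 85 mm and grips with 20 to 120 N. Pads are 22 mm wide; open, the fingers measure 114 mm over their backs; the gripper's body (76 mm by 85 mm) begins 54 mm behind the grasp point. The pads swing forward as they close: fully open they stand 13 mm farther back than shut.
Start: joints at [-1.272, 0.383, 0.044, 1.598, -0.018, 1.161, -0.05], TCP at [251.184, 599.508, 249.969] pointing down, gripper open.
Joint ranges: [-2.61, 2.61], [-0.41, 2.15], [-1.48, 1.57], [0, 2.5], [-1.57, 4.71], [0.05, 1.97], [-2.85, 2.85]. Speed limits (rad/s): [2.79, 2.79, 3.14, 3.14, 3.14, 3.14, 3.14].

## Interface

Orientations are given as [roll, pitch, yaw] about the fixed x, y, z axes, in that order (R = Rz(yaw) Ry(pitch) Rx(roll)).
In Python, from plant import bot, optics gives the robot as it stands.
- The arm moves only by the tool play_rows, never from a script. Its argument "commands" is a list of rows, each an object of numbers: "tx", "ty", "tz": the shift along the tool's x, y, z in m; "wx", "wy", "wz": the turn, a rotation vector about the tool's x, y, z in rad. A call has 1 to 20 rows; each row shifts and turns the commanded pose from where the row before left it, along the tool's axes as they then stand; what a row does not reach is not made up. A row lasts 1/10 s, in which the tool goes at most 50 mm and 8.59 degrees, less where a joint would pass 70% of its speed; a pose out of reach is approached as far as the arm can. A call is refused whole if a number of a shift passes 0.05 or a number of a turn 0.15, either way. A call with a gripper value outside its range is refused whole. "jaw" is the opening, from 0 (shut) to 1 (fully open), set as the call begins (left out, the last holds). The fingers move at their own pace and stop on an object; "force" is the grip in N (left out, the last holds). Time passes only in rows, so rows that do not move let the fingers close. It gives the time, the measured TCP pose, the force, the opening and the grip force at its end, in the units of the state.
- bot.state(): the state, without advancing time (a new reading comes with each control period).
- optics.grab_frame(name): name is "scene" or "top"; returns the picture (420x560x3 uint8, red, green, blue); there is no depth.
- optics.camera_params(name): a dict with "K" (3x3 intrinsics, pixels), "distortion" ([k1, k2, p1, p2, k3] as OpenCV has them; the pictures are not rectified), "rvec" (rotation vector, rad) and "tvec" (3), from world to camera coordinates, as OpenCV has them. Camera axes: x right, y down, z forward; pixel columns grow to the right and rows downward; lengths in mm; the calibration is good to about 2 mm. A picture is of the moment at which its call begins. camera_params takes no time and is no camera call.
- bot.finish_job(): hands the job in; it is judged then, once.
The state is a dict: "t": time; "joint_positions": joint angles; "qd": joint speeds; "effort": joint torques, N m; "ee_pos": TCP position; "tcp_rot": TCP orientation; "contact_force": force on the tool from outside, world axes, zero at the start; "wrist_torque": the same for the moment, N m; "width": finger opening in mm; "gripper_force": force on a finger pad.
Only numpy, scipy, OpenCV 4.12 (cv2) and the standard library are available. Lean on these libraries where they do the work, as an engineer would, in place of code of your own. Each camera call takes 0.05 s, during which the arm holds its last target. There are 200 camera calls.

## Task

Take the steel worm-drive band out of the blue stand, slide it over the barbed stub of the tan camera adapter until it sits fully home against the collar, and turn its red key clockwise until the band is snug and stays tight. Push gently, do not overtighten (the plastic cracks), leave the other parts alone, and let go at the end.

Things in the scene. Friction and masses are not known exactly. Their poses are not given: they have to be found in the camera images.
- stand: blue plastic slotted stand, fixed, 50 x 70 mm, 28 mm high; its slot (25 mm wide, along its y, floor 8 mm above the bench) holds the band upright. Origin under its centre on the bench.
- adapter: tan plastic camera adapter, fixed in a dark steel bench fixture; a horizontal barbed stub points along its -x from the front face of a round collar. Origin on the bench below the centre of that face; the stub's axis is 75 mm above the bench, along its x. Everything behind the collar (to x = +110 mm) stays below 32 mm above the axis.
- seat (a point): point on the stub's axis, 11 mm in front of the collar's face: where the band's centre belongs when home. Axes as the adapter's. The shank here is 41 mm in diameter, 30 mm long, with a 7 mm wide rib along its top, rising to 24 mm above the axis.
- mouth (a point): centre of the stub's open front end, 42 mm in front of the collar's face. Axes as the adapter's.
- collar: the adapter's round collar, 64 mm in diameter and 8 mm thick, the stop for the band. Origin and axes as the adapter's.
- nose: the barb at the stub's end: 12 mm long, a cone from 35 to 44 mm in diameter, with a sharp step down to the 41 mm shank behind. Origin and axes as the adapter's.
- band: loose steel worm-drive band, 0.16 to 0.3 kg, upright in the stand; ring 22 mm wide, axis along its x, inside 46.4 mm across (12 flats), 54 mm outside, a 12.4 mm wide notch inside at the top for the stub's rib. Origin under its flat foot, 30 mm below the ring's centre. On the stub its axes must line up with the adapter's: worm housing (y = -32 to -54 mm) on the adapter's -y side.
- band_center (a point): centre of the ring. Axes as the band's.
- lug (a point): grip lug standing on top of the ring: 12.4 mm thick (band's y), 22 mm long (band's x), from 27 to 64 mm above the ring's centre; this point is 53 mm above the centre. With the TCP here, closing along the band's y, the fingertips clear the ring by about 7 mm. Open no wider than 28 mm, the key is beside it.
- key (a point): red wing key of the worm screw, upright axis 46 mm to the band's -y; the wing is 24 mm long along this point's x, 9 mm thick along its y, from 34 to 60 mm above the ring's centre; this point is on the axis, 50 mm above the centre. Grip it from above across its thickness. It turns with the key.
- screw (a joint): turn of the key in rad; clockwise from above is positive and tightens (0 to 3), starts at 0 to 0.25. At 0 the wing stands 0.8 rad counter-clockwise of the band's x. Each rad drives the shoe 6 mm. The worm drags with up to 0.14 N m either way and so holds up to 23 N of shoe force when let go; a tighter key springs back to that. Turning swings the ring towards the collar.
- shoe: brass shoe inside the ring, driven by the key onto a pad in the stub's -y flank. The pad stands 21 to 27 mm from the axis, different each time and not told: contact at 0.8 to 1.9 rad of the key, the band then shifts up to 3 mm to its -y (let the hand give way). Then key torque rises 0.006 N m per N of shoe force: a rise of 0.2 is snug, 0.35 too much. Pose not needed.
- eyecup: black rubber eyecup, 44 mm wide, 30 mm high, loose, to be left alone. Origin under its centre.
- lens: glass field lens in an aluminium cell, 40 mm in diameter, 9 mm high, loose, to be left alone. Origin under its centre.
- rack: steel coverslip rack with glass slips, 100 x 50 mm, 37 mm high, loose, to be left alone. Origin under its centre.
Things that resemble listed ones, but are neither listed nor needed, are in the scene too. Leave any green look-alike of the band alone.

How it is judged (in metres and radians):
On the way, in this order (a step that is already met when the one before it is completed fails the run):
1. the band is over the stub and fully home against the collar (x of band_center in the frame of seat above -0.0025 m and distance between band_center and seat below 0.007 m and angle between the x axis of band and the x axis of adapter, either way round below 0.2 rad), for 0.2 s.
2. the shoe presses on the stub (contact force between shoe and adapter above 18 N), for 0.2 s.
At the end, for the whole second after the job is handed in: Band let go and at rest on the stub, home against the collar (within 2.5 mm along the axis, its centre within 7 mm of seat, its axis within 0.12 rad of the stub's), and snug: the shoe presses on the stub with 18 to 65 N (x of band_center in the frame of seat above -0.0025 m and distance between band_center and seat below 0.007 m and angle between the x axis of band and the x axis of adapter, either way round below 0.12 rad and contact force between shoe and adapter above 18 N and linear speed of band below 0.02 m/s); the robot touches nothing.
It fails at once if the shoe presses on the stub with more than 65 N (cracked plastic) (contact force between shoe and adapter above 65 N).
It fails at once if the band is pushed against the collar with more than 30 N (contact force between band and collar above 30 N).
It fails at once if the band is pushed against the nose of the stub with more than 30 N (contact force between band and nose above 30 N).
It fails at once if the eyecup, the lens or the coverslip rack is moved more than 15 mm (distance of any of eyecup, lens, rack from where it was at the start of the episode above 0.015 m).
It also fails if it takes over 72 s, if anything falls off the work surface, if the arm or the gripper's body presses on something with over 40 N, if the wrist force passes 120 N, or if a joint passes its speed limit or range.

## Working session

There is one attempt and no reset: what is moved stays moved. The work goes in short steps, Python scripts to look and compute and a tool call to move; the robot and the scene stay as the last step left them, time stands still between calls to the robot, and variables do not carry over. Pictures are saved under pics/ and viewed, at most 11 in all, crops included, and the job is handed in when it is done.

Besides the shell and the picture viewer there is one more tool, called after ">>>" by a JSON object that holds its "fn" and its "kwargs". play_rows: Moves the arm, as the interface text tells. Its arguments: {"type":"object","properties":{"commands":{"type":"array"},"jaw":{"type":"number"},"force":{"type":"number"}},"required":["commands"]}

```bash
ls; mkdir -p pics; python3 - <<'E'
from plant import bot, optics
import cv2,numpy as np
for n in("scene","top"):
    im=optics.grab_frame(n); cv2.imwrite(f"pics/{n}0.png",im[:,:,::-1]); 
    p=optics.camera_params(n); print(n,{k:np.round(v,3).tolist() for k,v in p.items()})
    R=cv2.Rodrigues(np.array(p['rvec'],float))[0]; print(-R.T@np.array(p['tvec']).ravel())
print(bot.state())
E
```

```text
pics
scene {'K': [[471.45, 0.0, 282.801], [0.0, 471.45, 205.272], [0.0, 0.0, 1.0]], 'distortion': [-0.142, 0.0, 0.0, 0.0, 0.0], 'rvec': [2.095, 1.401, -0.529], 'tvec': [-224.62, -349.829, 1499.743]}
[1231.3635918 -240.9591889  920.7313739]
top {'K': [[454.709, 0.0, 277.8], [0.0, 454.709, 212.075], [0.0, 0.0, 1.0]], 'distortion': [-0.045, 0.0, 0.0, 0.0, 0.0], 'rvec': [2.125, -2.113, 0.214], 'tvec': [-1.914, 594.546, 850.152]}
[416.01357345   4.29915946 950.34778104]
{'t': 0.1, 'joint_positions': array([-1.27179905,  0.3837713 ,  0.04381774,  1.5994176 , -0.01787372,
        1.16118552, -0.04988861]), 'qd': array([ 0.00079215, -0.00228385,  0.000204  , -0.00321404, -0.00037307,
        0.00027436, -0.00188211]), 'effort': array([ 2.51118414e-03, -4.34728789e+01,  1.02921456e+00, -2.50453842e+01,
        1.08474819e-02,  5.44323062e-03, -1.66202079e-05]), 'ee_pos': array([250.88631781, 598.75602663, 248.70044542]), 'tcp_rot': array([-3.13920712e+00,  1.42931338e-04,  2.74491481e+00]), 'contact_force': array([ 0.07391408,  1.07076706, -0.98180141]), 'wrist_torque': array([-0.02532527,  0.03614949, -0.00235605]), 'gripper_force': 0.0, 'width': 85.34771559016394}
```

View pics/scene0.png

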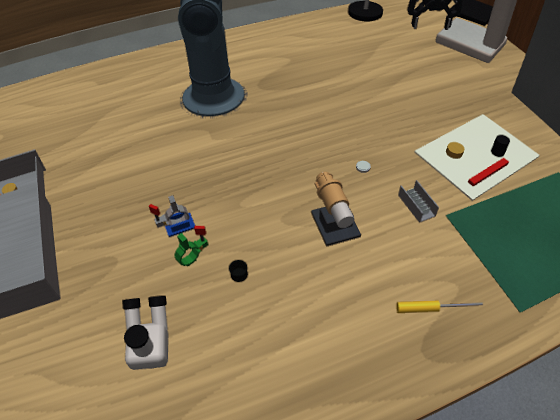

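View pics/top0.png

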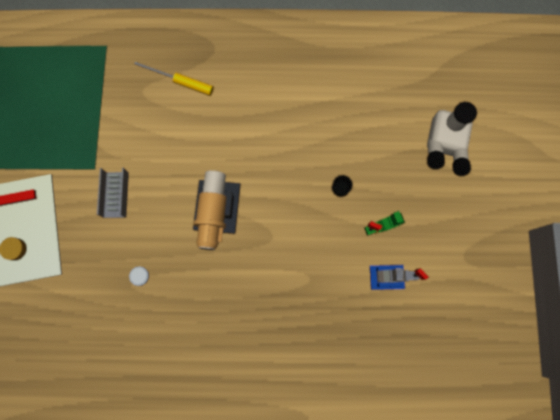

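Steel band: in the blue stand at top (388,277) and scene (178,218), with its red key at top (422,273). The other candidate is the green ring at top (385,222), scene (187,250), which is not in the stand. The grey one in the blue stand fits the description. The adapter's stub points to the robot, with its tip at about top (207,245). I'll confirm with an enlarged crop.

```bash
cat > h.py <<'E'
import cv2,numpy as np
from plant import bot, optics
P={n:optics.camera_params(n) for n in("scene","top")}
for p in P.values():
    p['R']=cv2.Rodrigues(np.array(p['rvec'],float))[0]; p['t']=np.array(p['tvec'],float).ravel()
    p['K']=np.array(p['K'],float); p['d']=np.array(p['distortion'],float)
def ray(n,uv):
    p=P[n]; q=cv2.undistortPoints(np.array(uv,float).reshape(-1,1,2),p['K'],p['d']).reshape(-1,2)
    return -p['R'].T@p['t'], np.c_[q,np.ones(len(q))]@p['R']
def onz(n,uv,z):
    c,d=ray(n,uv); return c+d*((z-c[2])/d[:,2])[:,None]
def proj(n,X):
    p=P[n]; return cv2.projectPoints(np.array(X,float).reshape(-1,3),p['R'],p['t'],p['K'],p['d'])[0].reshape(-1,2)
def tri(a,b):
    (c1,d1),(c2,d2)=ray("scene",a),ray("top",b); d1=d1[0];d2=d2[0]
    s=np.linalg.lstsq(np.c_[d1,-d2],c2-c1,rcond=None)[0]; A=c1+s[0]*d1;B=c2+s[1]*d2
    return (A+B)/2,np.linalg.norm(A-B)
def grab(n): return optics.grab_frame(n)[:,:,::-1].copy()
E
python3 - <<'E'
from h import *
s=cv2.imread('pics/scene0.png');t=cv2.imread('pics/top0.png')
def c(i,x,y,w,h,k=5): return cv2.resize(i[y:y+h,x:x+w],None,fx=k,fy=k,interpolation=cv2.INTER_CUBIC)
# 4 panels 400x300, 80x60 px each
g=np.vstack([np.hstack([c(t,360,245,80,60),c(s,140,185,80,60)]),np.hstack([c(t,170,160,100,100,3)[:300,:300],np.zeros((300,100,3),np.uint8),c(s,300,165,80,80,3.75),np.zeros((300,100,3),np.uint8)])])
cv2.imwrite('pics/crop1.png',g)
hsv=cv2.cvtColor(t,cv2.COLOR_BGR2HSV)
for nm,lo,hi in(("blue",(105,150,60),(125,255,255)),("red",(0,180,80),(6,255,255)),("tan",(8,110,120),(18,200,255))):
    m=cv2.inRange(hsv,lo,hi)
    if nm=="tan": m[:, :185]=0;m[:,240:]=0;m[:160]=0;m[255:]=0
    for k in cv2.findContours(m,cv2.RETR_EXTERNAL,cv2.CHAIN_APPROX_NONE)[0]:
        if cv2.contourArea(k)>15: print(nm,cv2.contourArea(k),cv2.minAreaRect(k))
E
```

```text
blue 268.5 ((387.0, 277.0), (22.0, 32.0), 90.0)
red 52.0 ((421.0000305175781, 274.0), (12.727922439575195, 5.656853675842285), 45.0)
red 41.5 ((374.5000305175781, 225.50001525878906), (11.180339813232422, 4.919349670410156), 26.56505012512207)
red 248.5 ((16.796222686767578, 196.9132080078125), (8.23155403137207, 35.629119873046875), 79.3803482055664)
tan 53.5 ((220.5, 236.0), (16.0, 5.0), 90.0)
tan 1068.5 ((206.65896606445312, 220.01272583007812), (27.232994079589844, 55.183692932128906), 4.573921203613281)
```

View pics/crop1.png

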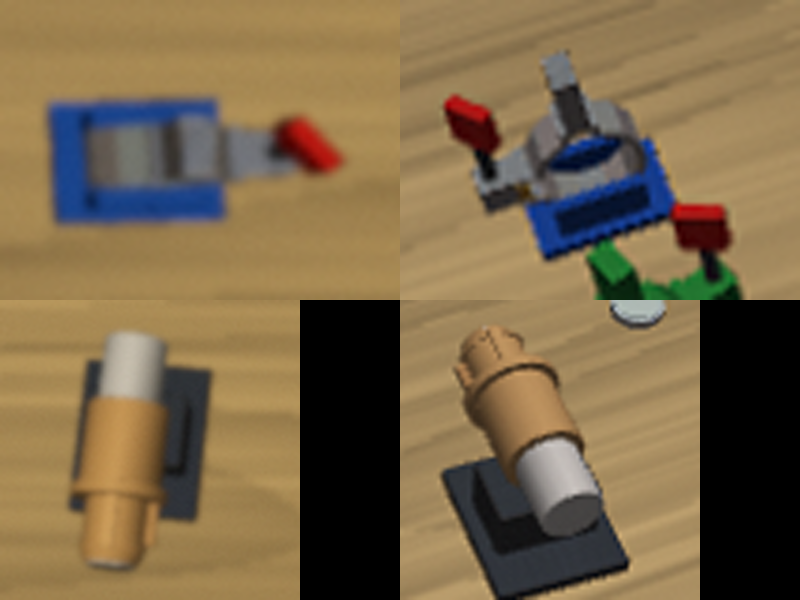

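The crop confirms that the steel band stands upright in the blue stand, with its lug top at about top (400.5,274.5) and the key to the right (-y). The adapter's stub points down in the image, with a pad on its right (-y) side. Next I'll get the numbers.

```bash
python3 - <<'E'
from h import *
np.set_printoptions(precision=1,suppress=True)
s=cv2.imread('pics/scene0.png');t=cv2.imread('pics/top0.png')
print("lug top102",onz("top",[(400.4,274.6)],102)," key98",onz("top",[(421.6,273.6)],98))
print("lug scene",onz("scene",[(171.8,198.2)],102), tri((171.8,198.2),(400.4,274.6)))
# stand top rim corners z=28
print("stand",onz("top",[(369.5,265.5),(403,264.5),(370.7,289),(404.6,288.2)],28))
hs=cv2.cvtColor(t,cv2.COLOR_BGR2HSV)
for r in range(186,254,2):
    row=hs[r,185:240].astype(int); k=(row[:,0]>=7)&(row[:,0]<=18)&(row[:,1]>110)&(row[:,1]<200)
    print(r,''.join('#' if q else '.' for q in k), ' '.join(str(v) for v in row[8:44,1]) if r in(212,240) else '')
# green channel band x-extent profile for lug
print(t[266:286:2,390:412,0])
E
```

```text
lug top102 [[ 468.7 -227.1  102. ]]  key98 [[ 470.9 -268.4   98. ]]
lug scene [[ 469.8 -225.2  102. ]] (array([ 469. , -226.2,  101.6]), np.float64(2.119449232434481))
stand [[ 491.4 -185.1   28. ]
 [ 493.7 -253.6   28. ]
 [ 444.3 -186.    28. ]
 [ 446.  -254.7   28. ]]
186 ............#.......................................... 
188 ....................................................... 
190 ....................................................... 
192 ....................................................... 
194 ..............#######################.................. 
196 ..............##########################..............# 
198 .............############################.............# 
200 .............############################.............. 
202 .............############################.............. 
204 ..........#..###########################............... 
206 ............############################.............#. 
208 ............############################............... 
210 ............############################............... 
212 ............####################
[... 1755 characters left out ...]
8 115 108  97  86  90 102 105
   97  87  86  88]
 [ 95  91  68  47  46  60  86 105 112 116 115 117 111  90  76  90 111 120
  118 117 118 117]
 [ 96  93  72  52  47  56  82 107 115 118 117 119 107  88  75  91 110 121
  121 120 120 117]
 [ 95  93  76  53  47  51  79 107 119 120 118 115 105  85  72  86 106 119
  123 122 121 120]
 [ 92  95  82  58  48  53  80 109 120 121 118 117 103  86  76  84 102 117
  120 122 124 123]
 [100  97  87  68  63  66  78  91  98 101 101 102  99  91  81  81  92 102
  106  99  98  98]
 [118 119 115 115 120 122 120 121 120 121 123 125 127 123 109  91  80  81
   80  80  80  80]
 [135 134 135 137 135 139 138 139 139 137 134 134 136 134 118  92  85  83
   81  81  79  80]]
```

```bash
python3 - <<'E'
from h import *
np.set_printoptions(precision=1,suppress=True)
t=cv2.imread('pics/top0.png').astype(float);s=cv2.imread('pics/scene0.png')
X=onz("top",[(211.6,200),(211,206),(210.2,212),(208.7,223),(207.2,238),(206.7,246)],75);print(X)
a=np.polyfit(X[:,0],X[:,1],1);yaw=np.arctan(a[0]);print("yaw",yaw)
f=onz("top",[(208.4,224.5)],75)[0];print("face",f)
print("lug",onz("top",[(399.7,274.6)],102))
u=np.array([np.cos(yaw),np.sin(yaw),0])
d=np.array([-u[1],u[0],0])
# overlay predictions on both views
def ov(im,n,x,y,w,h,k):
    im=cv2.resize(im[y:y+h,x:x+w],None,fx=k,fy=k,interpolation=cv2.INTER_CUBIC).astype(np.uint8)
    th=np.linspace(0,6.28,60)
    def circ(off,r,c):
        Q=[f+u*off+r*(np.cos(q)*d+np.sin(q)*np.array([0,0,1])) for q in th]
        p=((proj(n,Q)+.5-[x,y])*k*16).astype(int); cv2.polylines(im,[p.reshape(-1,1,2)],True,c,1,cv2.LINE_AA,4)
    circ(0,32,(0,255,0));circ(-42,17.5,(255,0,0));circ(-30,22,(255,0,255));return im
A=ov(cv2.imread('pics/top0.png'),"top",175,190,70,70,5.7);B=ov(s,"scene",295,160,70,70,5.7)
cv2.imwrite('pics/ov.png',np.hstack([A,B]))
E
```

```text
[[614.8 132.5  75. ]
 [602.7 133.2  75. ]
 [590.6 134.4  75. ]
 [568.7 136.6  75. ]
 [539.1 138.5  75. ]
 [523.5 138.9  75. ]]
yaw -0.07402968515968081
face [565.7 137.1  75. ]
lug [[ 468.7 -225.8  102. ]]
```

View pics/ov.png

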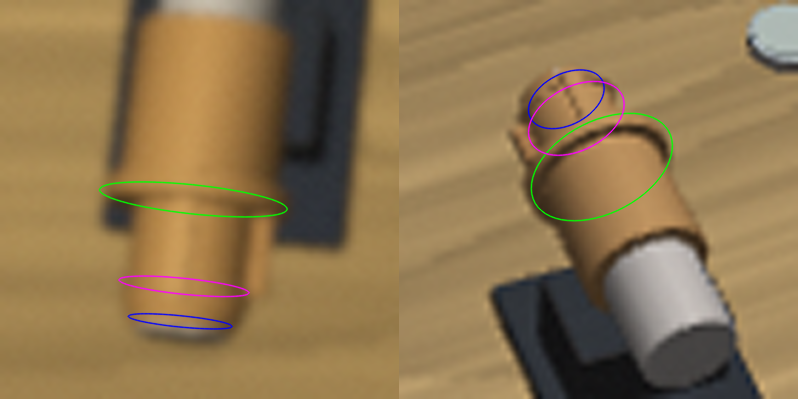

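The overlay shows the axis fits. In both views the true collar lies about 4 mm nearer the robot and the axis about 1 mm to -y, so I take the face at about (561.5, 136), z 75, yaw -0.074. The lug is at (468.7,-225.8) with band yaw about 0.04. Now I move above the lug.

>>> {"fn": "play_rows", "kwargs": {"commands": [{"wz":-0.11},{"wz":-0.11},{"wz":-0.11},{"wz":-0.11},{}], "jaw": 0.31}}

```text
$.commands[0]: bad value
```

>>> {"fn": "play_rows", "kwargs": {"commands": [{"tx":-0.009,"ty":-0.0416},{"tx":-0.009,"ty":-0.0416},{"tx":-0.009,"ty":-0.0416},{"tx":-0.009,"ty":-0.0416},{"tx":-0.009,"ty":-0.0416},{"tx":-0.009,"ty":-0.0416},{"tx":-0.009,"ty":-0.0416},{"tx":-0.009,"ty":-0.0416},{"tx":-0.009,"ty":-0.0416},{"tx":-0.009,"ty":-0.0416},{"tx":-0.009,"ty":-0.0416},{"tx":-0.009,"ty":-0.0416},{"tx":-0.009,"ty":-0.0416},{"tx":-0.009,"ty":-0.0416},{"tx":-0.009,"ty":-0.0416},{"tx":-0.009,"ty":-0.0416},{"tx":-0.009,"ty":-0.0416},{"tx":-0.009,"ty":-0.0416},{"tx":-0.009,"ty":-0.0416},{"tx":-0.009,"ty":-0.0416}]}}

```text
$.commands[0]: bad value
```

>>> {"fn": "play_rows", "kwargs": {"commands": [{"tz":0.03},{"tz":0.03},{"tz":0.03},{},{}]}}

```text
$.commands[0]: bad value
```

>>> {"fn": "play_rows", "kwargs": {"commands": [{"tx":0,"ty":0,"tz":0,"wx":0,"wy":0,"wz":-0.11},{"tx":0,"ty":0,"tz":0,"wx":0,"wy":0,"wz":-0.11},{"tx":0,"ty":0,"tz":0,"wx":0,"wy":0,"wz":-0.11},{"tx":0,"ty":0,"tz":0,"wx":0,"wy":0,"wz":-0.11}], "jaw": 0.31}}

```text
t: 0.5
ee_pos: [251.0, 599.0, 249.1]
tcp_rot: [-3.14, -0.001, -3.094]
contact_force: [-0.3, 0.1, -0.1]
width: 28.3
gripper_force: 0.0
```

>>> {"fn": "play_rows", "kwargs": {"commands": [{"tx":-0.009,"ty":-0.0416,"tz":0,"wx":0,"wy":0,"wz":0},{"tx":-0.009,"ty":-0.0416,"tz":0,"wx":0,"wy":0,"wz":0},{"tx":-0.009,"ty":-0.0416,"tz":0,"wx":0,"wy":0,"wz":0},{"tx":-0.009,"ty":-0.0416,"tz":0,"wx":0,"wy":0,"wz":0},{"tx":-0.009,"ty":-0.0416,"tz":0,"wx":0,"wy":0,"wz":0},{"tx":-0.009,"ty":-0.0416,"tz":0,"wx":0,"wy":0,"wz":0},{"tx":-0.009,"ty":-0.0416,"tz":0,"wx":0,"wy":0,"wz":0},{"tx":-0.009,"ty":-0.0416,"tz":0,"wx":0,"wy":0,"wz":0},{"tx":-0.009,"ty":-0.0416,"tz":0,"wx":0,"wy":0,"wz":0},{"tx":-0.009,"ty":-0.0416,"tz":0,"wx":0,"wy":0,"wz":0},{"tx":-0.009,"ty":-0.0416,"tz":0,"wx":0,"wy":0,"wz":0},{"tx":-0.009,"ty":-0.0416,"tz":0,"wx":0,"wy":0,"wz":0},{"tx":-0.009,"ty":-0.0416,"tz":0,"wx":0,"wy":0,"wz":0},{"tx":-0.009,"ty":-0.0416,"tz":0,"wx":0,"wy":0,"wz":0},{"tx":-0.009,"ty":-0.0416,"tz":0,"wx":0,"wy":0,"wz":0},{"tx":-0.009,"ty":-0.0416,"tz":0,"wx":0,"wy":0,"wz":0},{"tx":-0.009,"ty":-0.0416,"tz":0,"wx":0,"wy":0,"wz":0},{"tx":-0.009,"ty":-0.0416,"tz":0,"wx":0,"wy":0,"wz":0},{"tx":-0.009,"ty":-0.0416,"tz":0,"wx":0,"wy":0,"wz":0},{"tx":-0.009,"ty":-0.0416,"tz":0,"wx":0,"wy":0,"wz":0}]}}

```text
t: 2.5
ee_pos: [466.9, -225.3, 249.8]
tcp_rot: [3.141, 0.0, -3.098]
contact_force: [0.0, -0.1, 0.5]
width: 26.7
gripper_force: 0.0
```

>>> {"fn": "play_rows", "kwargs": {"commands": [{"tx":0,"ty":0,"tz":0.04,"wx":0,"wy":0,"wz":0},{"tx":0,"ty":0,"tz":0.04,"wx":0,"wy":0,"wz":0},{"tx":0,"ty":0,"tz":0,"wx":0,"wy":0,"wz":0},{"tx":0,"ty":0,"tz":0,"wx":0,"wy":0,"wz":0}]}}

```text
t: 2.9
ee_pos: [466.2, -223.7, 169.6]
tcp_rot: [3.141, -0.003, -3.098]
contact_force: [0.4, 0.1, 0.6]
width: 26.3
gripper_force: 0.0
```

>>> {"fn": "play_rows", "kwargs": {"commands": [{"tx":-0.0024,"ty":-0.0022,"tz":0.035,"wx":0,"wy":0,"wz":0},{"tx":0,"ty":0,"tz":0,"wx":0,"wy":0,"wz":0},{"tx":0,"ty":0,"tz":0,"wx":0,"wy":0,"wz":0}]}}

```text
t: 3.2
ee_pos: [470.3, -226.1, 136.6]
tcp_rot: [-3.141, 0.002, -3.098]
contact_force: [0.6, -0.1, 0.2]
width: 26.9
gripper_force: 0.0
```

```bash
python3 - <<'E'
from h import *
g=[]
for n,x,y,w,h in(("scene",130,150,80,100),("top",360,235,80,100)):
    im=grab(n); cv2.imwrite(f'pics/{n}1.png',im); g.append(cv2.resize(im[y:y+h,x:x+w],None,fx=5,fy=5,interpolation=cv2.INTER_CUBIC))
cv2.imwrite('pics/pre.png',np.hstack(g)); print(bot.state()['ee_pos'],bot.state()['tcp_rot'])
E
```

```text
[ 471.01225089 -226.48774373  137.30157367] [-3.14084281  0.00396149 -3.09803716]
```

View pics/pre.png

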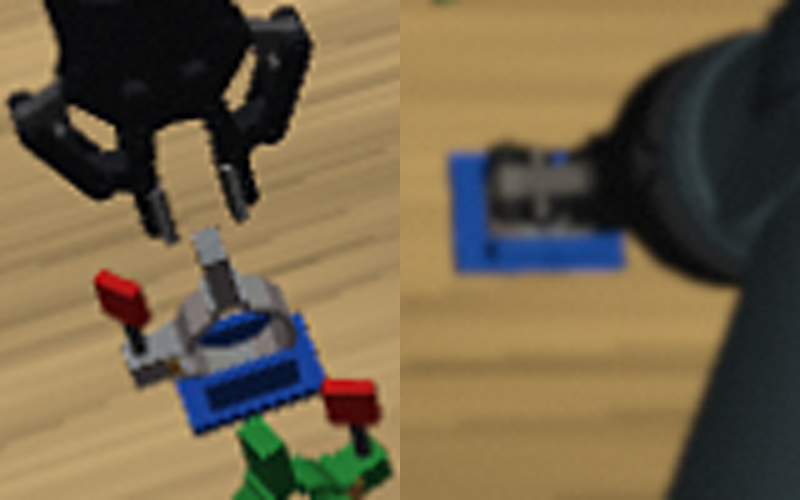

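The fingers straddle the lug (tips at about (168,240) and (240,215), lug top at (207,240) in the crop). Now I lower and grip.

>>> {"fn": "play_rows", "kwargs": {"commands": [{"tx":0.001,"ty":0,"tz":0.015,"wx":0,"wy":0,"wz":0},{"tx":0,"ty":0,"tz":0.015,"wx":0,"wy":0,"wz":0},{"tx":0,"ty":0,"tz":0.014,"wx":0,"wy":0,"wz":0},{"tx":0,"ty":0,"tz":0,"wx":0,"wy":0,"wz":0},{"tx":0,"ty":0,"tz":0,"wx":0,"wy":0,"wz":0}]}}

```text
t: 3.8
ee_pos: [467.6, -226.0, 90.0]
tcp_rot: [3.141, -0.002, -3.099]
contact_force: [0.2, -0.6, 0.8]
width: 26.3
gripper_force: 0.0
```

>>> {"fn": "play_rows", "kwargs": {"commands": [{"tx":0,"ty":0,"tz":0,"wx":0,"wy":0,"wz":0},{"tx":0,"ty":0,"tz":0,"wx":0,"wy":0,"wz":0},{"tx":0,"ty":0,"tz":0,"wx":0,"wy":0,"wz":0},{"tx":0,"ty":0,"tz":0,"wx":0,"wy":0,"wz":0},{"tx":0,"ty":0,"tz":0,"wx":0,"wy":0,"wz":0},{"tx":0,"ty":0,"tz":0,"wx":0,"wy":0,"wz":0}], "jaw": 0, "force": 60}}

```text
t: 4.4
ee_pos: [468.7, -226.2, 91.2]
tcp_rot: [-3.141, 0.0, -3.098]
contact_force: [0.2, 0.0, -0.1]
width: 11.7
gripper_force: 58.8
```

>>> {"fn": "play_rows", "kwargs": {"commands": [{"tx":0,"ty":0,"tz":-0.01,"wx":0,"wy":0,"wz":0},{"tx":0,"ty":0,"tz":-0.02,"wx":0,"wy":0,"wz":0},{"tx":0,"ty":0,"tz":-0.02,"wx":0,"wy":0,"wz":0},{"tx":0,"ty":0,"tz":0,"wx":0,"wy":0,"wz":0},{"tx":0,"ty":0,"tz":0,"wx":0,"wy":0,"wz":0}]}}

```text
t: 4.9
ee_pos: [468.5, -225.8, 141.1]
tcp_rot: [3.141, 0.001, -3.098]
contact_force: [-0.5, -0.4, -2.3]
width: 11.4
gripper_force: 58.8
```

>>> {"fn": "play_rows", "kwargs": {"commands": [{"tx":-0.002,"ty":0.015,"tz":0,"wx":0,"wy":0,"wz":0},{"tx":-0.003,"ty":0.03,"tz":0,"wx":0,"wy":0,"wz":0},{"tx":-0.003,"ty":0.03,"tz":0,"wx":0,"wy":0,"wz":0},{"tx":-0.003,"ty":0.03,"tz":0,"wx":0,"wy":0,"wz":0},{"tx":-0.003,"ty":0.03,"tz":0,"wx":0,"wy":0,"wz":0},{"tx":-0.003,"ty":0.03,"tz":0,"wx":0,"wy":0,"wz":0},{"tx":-0.003,"ty":0.03,"tz":0,"wx":0,"wy":0,"wz":0},{"tx":-0.003,"ty":0.03,"tz":0,"wx":0,"wy":0,"wz":0},{"tx":-0.003,"ty":0.03,"tz":0,"wx":0,"wy":0,"wz":0},{"tx":-0.003,"ty":0.03,"tz":0,"wx":0,"wy":0,"wz":0},{"tx":-0.003,"ty":0.03,"tz":0,"wx":0,"wy":0,"wz":0},{"tx":-0.003,"ty":0.03,"tz":0,"wx":0,"wy":0,"wz":0},{"tx":-0.002,"ty":0.021,"tz":0,"wx":0,"wy":0,"wz":0.058},{"tx":0,"ty":0,"tz":0.013,"wx":0,"wy":0,"wz":0.058},{"tx":0,"ty":0,"tz":0,"wx":0,"wy":0,"wz":0},{"tx":0,"ty":0,"tz":0,"wx":0,"wy":0,"wz":0},{"tx":0,"ty":0,"tz":0,"wx":0,"wy":0,"wz":0}]}}

```text
t: 6.6
ee_pos: [489.4, 140.0, 127.7]
tcp_rot: [-3.141, -0.001, 3.068]
contact_force: [0.4, 1.0, -2.8]
width: 11.5
gripper_force: 58.7
```

```bash
python3 - <<'E'
from h import *
g=[]
for n,x,y,w,h in(("scene",290,130,80,100),("top",170,190,80,100)):
    im=grab(n); cv2.imwrite(f'pics/{n}2.png',im); g.append(cv2.resize(im[y:y+h,x:x+w],None,fx=5,fy=5,interpolation=cv2.INTER_CUBIC))
cv2.imwrite('pics/stub.png',np.hstack(g))
for _ in range(4): print(bot.state()['ee_pos'],bot.state()['tcp_rot'],bot.state()['contact_force'],bot.state()['width']); optics.grab_frame("top")
E
```

```text
[489.85041294 140.36012313 128.22800023] [3.14142017e+00 2.80935369e-04 3.06762327e+00] [ 0.31586776 -0.06113763 -2.56150452] 11.793770232072852
[489.88509522 140.54008717 128.29956905] [3.14123747e+00 4.04010424e-04 3.06776157e+00] [ 0.25130886 -0.07163438 -2.43530993] 11.097189013101563
[489.90390191 140.65990037 128.31248952] [3.14117818e+00 4.65762544e-04 3.06790057e+00] [ 0.18363556 -0.37555386 -2.42652219] 11.604858368644512
[489.88858516 140.82419668 128.30934338] [3.14112047e+00 4.63783508e-04 3.06808949e+00] [-0.5415777  -0.67786669 -2.7421197 ] 11.327005648669395
```

View pics/stub.png

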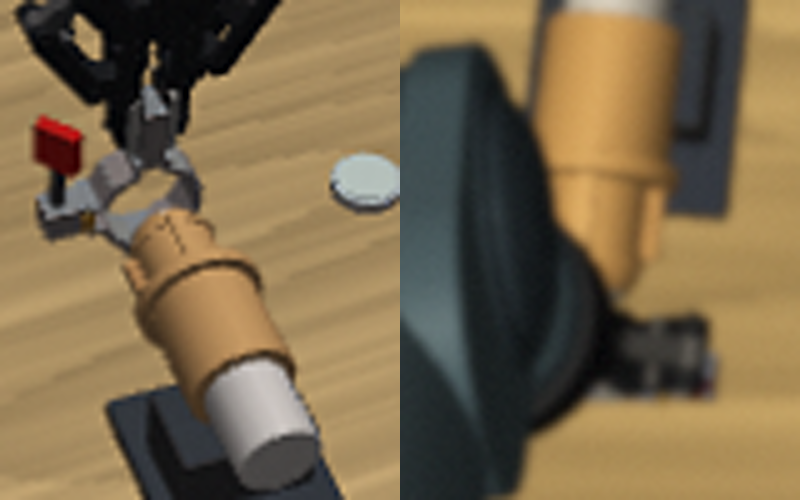

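The band hangs upright in front of the stub: ring at about (145,195) and stub mouth at about (175,220) in the scene crop. I'll check the lateral alignment with an overlay.

```bash
python3 - <<'E'
from h import *
k=8;x,y,w,h=290,150,75,75
im=cv2.resize(cv2.imread('pics/scene2.png')[y:y+h,x:x+w],None,fx=k,fy=k,interpolation=cv2.INTER_CUBIC)
yaw=-.074;u=np.array([np.cos(yaw),np.sin(yaw),0]);d=np.array([-u[1],u[0],0]);z=np.array([0,0,1]);th=np.linspace(0,6.28,60)
def circ(c,r,col):
    p=((proj("scene",[np.array(c)+r*(np.cos(q)*d+np.sin(q)*z) for q in th])+.5-[x,y])*k*16).astype(int)
    cv2.polylines(im,[p.reshape(-1,1,2)],True,col,1,cv2.LINE_AA,4)
f=np.array([561.5,136.2,75.]);b=np.array([489.9,140.7,75.3])
circ(f,32,(0,255,0));circ(f+8*u,32,(0,255,0));circ(f-42*u,17.5,(255,0,0));circ(f-30*u,22,(255,0,255))
circ(b+11*u,27,(255,255,0));circ(b+11*u,23.2,(0,255,255))
cv2.imwrite('pics/ov2.png',im)
E
```

```text
(no output)
```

View pics/ov2.png

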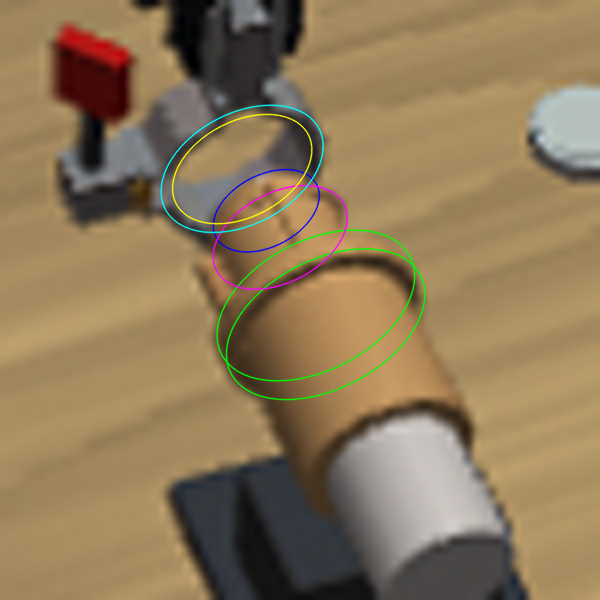

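>>> {"fn": "play_rows", "kwargs": {"commands": [{"tx":-0.004,"ty":0,"tz":0,"wx":0,"wy":0,"wz":0},{"tx":-0.004,"ty":0,"tz":0,"wx":0,"wy":0,"wz":0},{"tx":-0.004,"ty":0,"tz":0,"wx":0,"wy":0,"wz":0},{"tx":-0.004,"ty":0,"tz":0,"wx":0,"wy":0,"wz":0},{"tx":-0.004,"ty":0,"tz":0,"wx":0,"wy":0,"wz":0},{"tx":-0.002,"ty":0,"tz":0,"wx":0,"wy":0,"wz":0},{"tx":-0.002,"ty":0,"tz":0,"wx":0,"wy":0,"wz":0},{"tx":-0.001,"ty":0,"tz":0,"wx":0,"wy":0,"wz":0},{"tx":0,"ty":0,"tz":0,"wx":0,"wy":0,"wz":0}]}}

```text
t: 7.8
ee_pos: [514.6, 139.3, 127.9]
tcp_rot: [-3.141, -0.0, 3.069]
contact_force: [-0.7, -0.0, -2.2]
width: 11.6
gripper_force: 58.8
```

>>> {"fn": "play_rows", "kwargs": {"commands": [{"tx":-0.001,"ty":0,"tz":0,"wx":0,"wy":0,"wz":0},{"tx":-0.001,"ty":0,"tz":0,"wx":0,"wy":0,"wz":0},{"tx":-0.001,"ty":0,"tz":0,"wx":0,"wy":0,"wz":0}]}}

```text
t: 8.1
ee_pos: [517.5, 139.2, 128.0]
tcp_rot: [3.141, -0.0, 3.069]
contact_force: [-0.5, -0.3, -1.9]
width: 11.7
gripper_force: 58.8
```

>>> {"fn": "play_rows", "kwargs": {"commands": [{"tx":-0.001,"ty":0,"tz":0,"wx":0,"wy":0,"wz":0},{"tx":-0.001,"ty":0,"tz":0,"wx":0,"wy":0,"wz":0},{"tx":-0.001,"ty":0,"tz":0,"wx":0,"wy":0,"wz":0}]}}

```text
t: 8.4
ee_pos: [520.6, 138.9, 128.0]
tcp_rot: [-3.142, -0.0, 3.069]
contact_force: [0.1, -0.1, -2.2]
width: 11.3
gripper_force: 58.8
```

>>> {"fn": "play_rows", "kwargs": {"commands": [{"tx":-0.001,"ty":0,"tz":0,"wx":0,"wy":0,"wz":0},{"tx":-0.001,"ty":0,"tz":0,"wx":0,"wy":0,"wz":0},{"tx":-0.001,"ty":0,"tz":0,"wx":0,"wy":0,"wz":0}]}}

```text
t: 8.7
ee_pos: [523.6, 138.7, 128.0]
tcp_rot: [-3.142, 0.0, 3.069]
contact_force: [-0.2, 0.6, -2.2]
width: 11.3
gripper_force: 58.8
```

>>> {"fn": "play_rows", "kwargs": {"commands": [{"tx":-0.001,"ty":0,"tz":0,"wx":0,"wy":0,"wz":0},{"tx":-0.001,"ty":0,"tz":0,"wx":0,"wy":0,"wz":0},{"tx":-0.001,"ty":0,"tz":0,"wx":0,"wy":0,"wz":0}]}}

```text
t: 9.0
ee_pos: [526.6, 138.5, 127.9]
tcp_rot: [-3.142, -0.0, 3.069]
contact_force: [0.2, -0.5, -1.8]
width: 11.2
gripper_force: 58.8
```

>>> {"fn": "play_rows", "kwargs": {"commands": [{"tx":-0.001,"ty":0,"tz":0,"wx":0,"wy":0,"wz":0},{"tx":-0.001,"ty":0,"tz":0,"wx":0,"wy":0,"wz":0},{"tx":-0.001,"ty":0,"tz":0,"wx":0,"wy":0,"wz":0}]}}

```text
t: 9.3
ee_pos: [529.6, 138.3, 128.0]
tcp_rot: [-3.142, -0.0, 3.069]
contact_force: [0.2, 0.2, -2.7]
width: 11.7
gripper_force: 58.8
```

>>> {"fn": "play_rows", "kwargs": {"commands": [{"tx":-0.001,"ty":0,"tz":0,"wx":0,"wy":0,"wz":0},{"tx":-0.001,"ty":0,"tz":0,"wx":0,"wy":0,"wz":0},{"tx":-0.001,"ty":0,"tz":0,"wx":0,"wy":0,"wz":0}]}}

```text
t: 9.6
ee_pos: [532.6, 138.0, 128.0]
tcp_rot: [3.142, -0.0, 3.069]
contact_force: [-0.4, -0.1, -2.3]
width: 11.2
gripper_force: 58.8
```

>>> {"fn": "play_rows", "kwargs": {"commands": [{"tx":-0.001,"ty":0,"tz":0,"wx":0,"wy":0,"wz":0},{"tx":-0.001,"ty":0,"tz":0,"wx":0,"wy":0,"wz":0},{"tx":-0.001,"ty":0,"tz":0,"wx":0,"wy":0,"wz":0},{"tx":-0.001,"ty":0,"tz":0,"wx":0,"wy":0,"wz":0}]}}

```text
t: 10.0
ee_pos: [536.6, 137.8, 128.0]
tcp_rot: [-3.142, -0.0, 3.069]
contact_force: [-0.3, 0.1, -2.2]
width: 11.6
gripper_force: 58.8
```

>>> {"fn": "play_rows", "kwargs": {"commands": [{"tx":-0.001,"ty":0,"tz":0,"wx":0,"wy":0,"wz":0},{"tx":-0.001,"ty":0,"tz":0,"wx":0,"wy":0,"wz":0},{"tx":-0.001,"ty":0,"tz":0,"wx":0,"wy":0,"wz":0},{"tx":-0.001,"ty":0,"tz":0,"wx":0,"wy":0,"wz":0}]}}

```text
t: 10.4
ee_pos: [540.6, 137.5, 128.0]
tcp_rot: [3.142, -0.0, 3.069]
contact_force: [0.4, -0.4, -1.7]
width: 11.3
gripper_force: 58.8
```

>>> {"fn": "play_rows", "kwargs": {"commands": [{"tx":-0.001,"ty":0,"tz":0,"wx":0,"wy":0,"wz":0},{"tx":-0.001,"ty":0,"tz":0,"wx":0,"wy":0,"wz":0},{"tx":-0.001,"ty":0,"tz":0,"wx":0,"wy":0,"wz":0}]}}

```text
t: 10.7
ee_pos: [543.5, 137.2, 127.9]
tcp_rot: [-3.142, -0.0, 3.069]
contact_force: [0.2, 0.2, -2.7]
width: 11.5
gripper_force: 58.8
```

>>> {"fn": "play_rows", "kwargs": {"commands": [{"tx":-0.0005,"ty":0,"tz":0,"wx":0,"wy":0,"wz":0},{"tx":-0.0005,"ty":0,"tz":0,"wx":0,"wy":0,"wz":0},{"tx":-0.0005,"ty":0,"tz":0,"wx":0,"wy":0,"wz":0},{"tx":-0.0005,"ty":0,"tz":0,"wx":0,"wy":0,"wz":0}]}}

```text
t: 11.1
ee_pos: [545.5, 137.1, 128.0]
tcp_rot: [3.142, -0.0, 3.069]
contact_force: [-0.6, 0.2, -2.6]
width: 11.5
gripper_force: 58.8
```

>>> {"fn": "play_rows", "kwargs": {"commands": [{"tx":-0.0005,"ty":0,"tz":0,"wx":0,"wy":0,"wz":0},{"tx":-0.0005,"ty":0,"tz":0,"wx":0,"wy":0,"wz":0},{"tx":-0.0005,"ty":0,"tz":0,"wx":0,"wy":0,"wz":0}]}}

```text
t: 11.4
ee_pos: [547.0, 137.0, 128.0]
tcp_rot: [3.142, -0.0, 3.069]
contact_force: [0.5, -0.6, -2.9]
width: 11.5
gripper_force: 58.8
```

>>> {"fn": "play_rows", "kwargs": {"commands": [{"tx":-0.0005,"ty":0,"tz":0,"wx":0,"wy":0,"wz":0},{"tx":-0.0005,"ty":0,"tz":0,"wx":0,"wy":0,"wz":0},{"tx":-0.0005,"ty":0,"tz":0,"wx":0,"wy":0,"wz":0}]}}

```text
t: 11.7
ee_pos: [548.5, 136.9, 128.0]
tcp_rot: [3.142, -0.0, 3.069]
contact_force: [-0.6, -1.1, -2.2]
width: 11.5
gripper_force: 58.8
```

>>> {"fn": "play_rows", "kwargs": {"commands": [{"tx":-0.0005,"ty":0,"tz":0,"wx":0,"wy":0,"wz":0},{"tx":-0.0005,"ty":0,"tz":0,"wx":0,"wy":0,"wz":0}]}}

```text
t: 11.9
ee_pos: [549.5, 136.8, 128.0]
tcp_rot: [3.142, 0.0, 3.069]
contact_force: [-0.1, -1.5, -2.6]
width: 11.2
gripper_force: 58.8
```

>>> {"fn": "play_rows", "kwargs": {"commands": [{"tx":-0.0005,"ty":0,"tz":0,"wx":0,"wy":0,"wz":0},{"tx":-0.0005,"ty":0,"tz":0,"wx":0,"wy":0,"wz":0}]}}

```text
t: 12.1
ee_pos: [550.0, 136.8, 127.9]
tcp_rot: [-3.142, -0.001, 3.069]
contact_force: [-0.6, 0.2, -1.4]
width: 11.5
gripper_force: 58.9
```

>>> {"fn": "play_rows", "kwargs": {"commands": [{"tx":-0.0005,"ty":0,"tz":0,"wx":0,"wy":0,"wz":0},{"tx":-0.0005,"ty":0,"tz":0,"wx":0,"wy":0,"wz":0}]}}

```text
t: 12.3
ee_pos: [550.1, 136.8, 127.7]
tcp_rot: [-3.141, -0.003, 3.069]
contact_force: [-3.9, -0.1, 0.7]
width: 11.7
gripper_force: 59.2
```

>>> {"fn": "play_rows", "kwargs": {"commands": [{"tx":-0.0005,"ty":0,"tz":0,"wx":0,"wy":0,"wz":0},{"tx":-0.0005,"ty":0,"tz":0,"wx":0,"wy":0,"wz":0},{"tx":0,"ty":0,"tz":0,"wx":0,"wy":0,"wz":0},{"tx":0,"ty":0,"tz":0,"wx":0,"wy":0,"wz":0}]}}

```text
t: 12.7
ee_pos: [550.2, 136.8, 127.4]
tcp_rot: [-3.141, -0.005, 3.069]
contact_force: [-6.0, 0.9, 2.1]
width: 11.5
gripper_force: 59.4
```

```bash
python3 - <<'E'
from h import *
g=[]
for n,x,y,w,h in(("scene",290,130,80,100),("top",170,190,80,100)):
    im=grab(n); g.append(cv2.resize(im[y:y+h,x:x+w],None,fx=5,fy=5,interpolation=cv2.INTER_CUBIC))
cv2.imwrite('pics/home.png',np.hstack(g)); s=bot.state();print(s['ee_pos'],s['tcp_rot'],s['contact_force'],s['wrist_torque'])
E
```

```text
[550.18366456 136.78810209 127.42901441] [-3.1412759  -0.0053727   3.06919248] [-6.02001738 -0.29653398  2.64644917] [ 0.09736321  1.32167015 -0.05489457]
```

View pics/home.png

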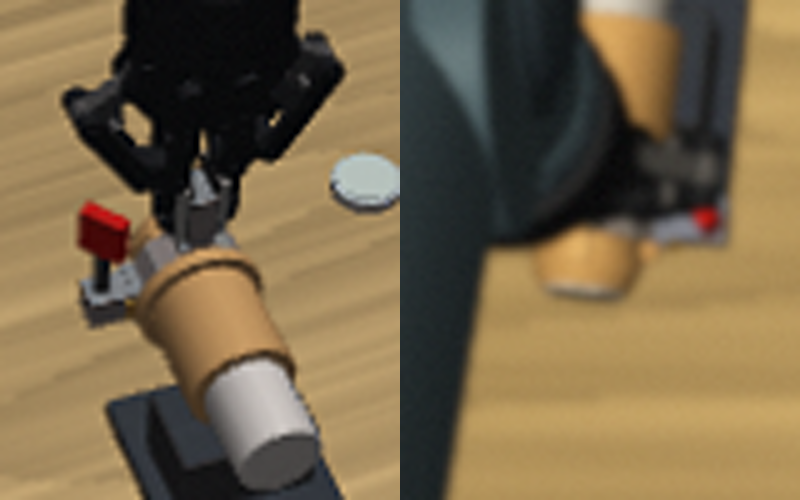

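The ring is seated against the collar: the lug stands upright directly in front of it and the nose protrudes below (top crop ~(585,285)). Now I lower slightly, let go of the lug and rise.

>>> {"fn": "play_rows", "kwargs": {"commands": [{"tx":0,"ty":0,"tz":0.001,"wx":0,"wy":0,"wz":0},{"tx":0,"ty":0,"tz":0.001,"wx":0,"wy":0,"wz":0},{"tx":0,"ty":0,"tz":0,"wx":0,"wy":0,"wz":0}]}}

```text
t: 13.1
ee_pos: [550.2, 136.8, 125.9]
tcp_rot: [-3.142, -0.006, 3.069]
contact_force: [-7.0, 0.2, 4.4]
width: 11.6
gripper_force: 59.8
```

>>> {"fn": "play_rows", "kwargs": {"commands": [{"tx":0,"ty":0,"tz":0,"wx":0,"wy":0,"wz":0},{"tx":0,"ty":0,"tz":0,"wx":0,"wy":0,"wz":0},{"tx":0,"ty":0,"tz":0,"wx":0,"wy":0,"wz":0},{"tx":0,"ty":0,"tz":0,"wx":0,"wy":0,"wz":0}], "jaw": 0.31}}

```text
t: 13.5
ee_pos: [553.4, 136.5, 126.4]
tcp_rot: [3.141, 0.002, 3.069]
contact_force: [-0.5, 0.1, 0.6]
width: 26.3
gripper_force: 0.0
```

>>> {"fn": "play_rows", "kwargs": {"commands": [{"tx":0,"ty":0,"tz":-0.01,"wx":0,"wy":0,"wz":0},{"tx":0,"ty":0,"tz":-0.02,"wx":0,"wy":0,"wz":0},{"tx":0,"ty":0,"tz":-0.03,"wx":0,"wy":0,"wz":0},{"tx":0,"ty":0,"tz":-0.04,"wx":0,"wy":0,"wz":0},{"tx":0.04,"ty":0,"tz":0,"wx":0,"wy":0,"wz":0},{"tx":0.04,"ty":0,"tz":0,"wx":0,"wy":0,"wz":0},{"tx":0.04,"ty":0,"tz":0,"wx":0,"wy":0,"wz":0},{"tx":0,"ty":0,"tz":0,"wx":0,"wy":0,"wz":0}]}}

```text
t: 14.3
ee_pos: [426.8, 145.3, 224.8]
tcp_rot: [3.14, -0.007, 3.072]
contact_force: [0.1, 0.9, 0.2]
width: 26.2
gripper_force: 0.0
```

```bash
python3 - <<'E'
from h import *
np.set_printoptions(precision=1,suppress=True)
g=[]
for n,x,y,w,h in(("scene",290,140,80,80),("top",180,195,80,80)):
    im=grab(n); cv2.imwrite(f'pics/{n}3.png',im); g.append(cv2.resize(im[y:y+h,x:x+w],None,fx=5,fy=5,interpolation=cv2.INTER_CUBIC))
    m=cv2.inRange(cv2.cvtColor(im,cv2.COLOR_BGR2HSV),(0,150,60),(6,255,255))
    for k in cv2.findContours(m,cv2.RETR_EXTERNAL,cv2.CHAIN_APPROX_NONE)[0]:
        c,_,_=cv2.boundingRect(k)[:3]
        if cv2.contourArea(k)>15 and 150<c<420: print(n,cv2.minAreaRect(k),onz(n,[cv2.minAreaRect(k)[0]],131))
cv2.imwrite('pics/rel.png',np.hstack(g)); s=bot.state();print(s['ee_pos'],s['tcp_rot'],s['contact_force'])
print(proj("top",[[546.8,90.9,133],[550.2,136.8,137]]),proj("scene",[[546.8,90.9,133],[550.2,136.8,137]]))
E
```

```text
scene ((199.5, 230.0), (8.0, 11.0), 90.0) [[ 607.6 -191.8  131. ]]
scene ((310.6000061035156, 175.8000030517578), (10.733125686645508, 8.944271087646484), 26.56505012512207) [[555.7  88.4 131. ]]
top ((227.37803649902344, 229.09756469726562), (13.743291854858398, 4.52903938293457), 51.34019470214844) [[547.9  93.6 131. ]]
top ((374.3706970214844, 225.8017120361328), (11.292354583740234, 5.908790111541748), 23.198589324951172) [[ 555.6 -175.3  131. ]]
[432.6 145.7 226.7] [3.1 0.  3.1] [-0.1  0.1  0.7]
[[228.7 229.5]
 [203.3 227.1]] [[310.  172.3]
 [328.6 166.6]]
```

View pics/rel.png

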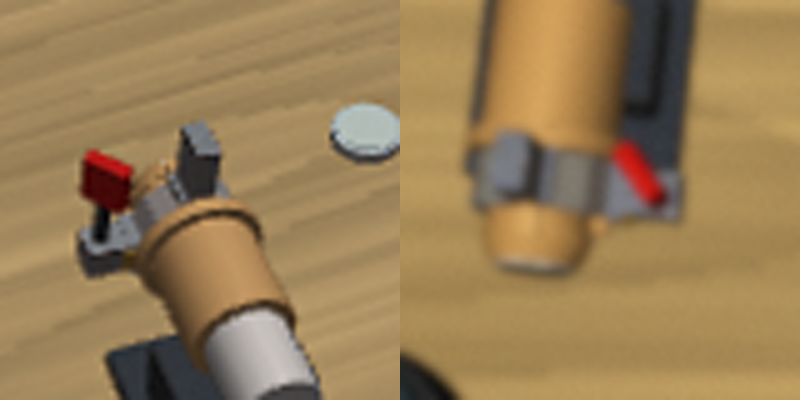

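The band stays on the stub, against the collar, with its lug upright. The key wing is at top (227.4,229.1), i.e. about (547.5, 92), with yaw about 0.62. I'll go above it.

>>> {"fn": "play_rows", "kwargs": {"commands": [{"tx":-0.0296,"ty":-0.0113,"tz":0,"wx":0,"wy":0,"wz":0},{"tx":-0.0296,"ty":-0.0113,"tz":0,"wx":0,"wy":0,"wz":0},{"tx":-0.0296,"ty":-0.0113,"tz":0,"wx":0,"wy":0,"wz":0},{"tx":-0.0296,"ty":-0.0113,"tz":0,"wx":0,"wy":0,"wz":0},{"tx":0,"ty":0,"tz":0,"wx":0,"wy":0,"wz":-0.138},{"tx":0,"ty":0,"tz":0,"wx":0,"wy":0,"wz":-0.138},{"tx":0,"ty":0,"tz":0,"wx":0,"wy":0,"wz":-0.138},{"tx":0,"ty":0,"tz":0,"wx":0,"wy":0,"wz":-0.138},{"tx":0,"ty":0,"tz":0,"wx":0,"wy":0,"wz":-0.138},{"tx":0,"ty":0,"tz":0.03,"wx":0,"wy":0,"wz":0},{"tx":0,"ty":0,"tz":0.03,"wx":0,"wy":0,"wz":0},{"tx":0,"ty":0,"tz":0,"wx":0,"wy":0,"wz":0},{"tx":0,"ty":0,"tz":0,"wx":0,"wy":0,"wz":0}]}}

```text
t: 15.7
ee_pos: [548.8, 90.9, 166.1]
tcp_rot: [-3.14, -0.001, -2.525]
contact_force: [0.3, -0.5, 0.7]
width: 26.7
gripper_force: 0.0
```

```bash
python3 - <<'E'
from h import *
g=[]
for n,x,y,w,h in(("scene",270,110,80,90),("top",180,195,80,90)):
    im=grab(n); g.append(cv2.resize(im[y:y+h,x:x+w],None,fx=5,fy=5,interpolation=cv2.INTER_CUBIC))
cv2.imwrite('pics/key.png',np.hstack(g)); s=bot.state();print(s['ee_pos'],s['tcp_rot'],s['contact_force'],s['wrist_torque'],s['joint_positions'][6])
E
```

```text
[549.7292577   91.43980494 167.6955562 ] [-3.13971083e+00  2.93848894e-03 -2.52497591e+00] [0.217818   0.94116505 0.03802517] [-0.03085881 -0.00430724 -0.06543441] 2.15063343563999
```

View pics/key.png

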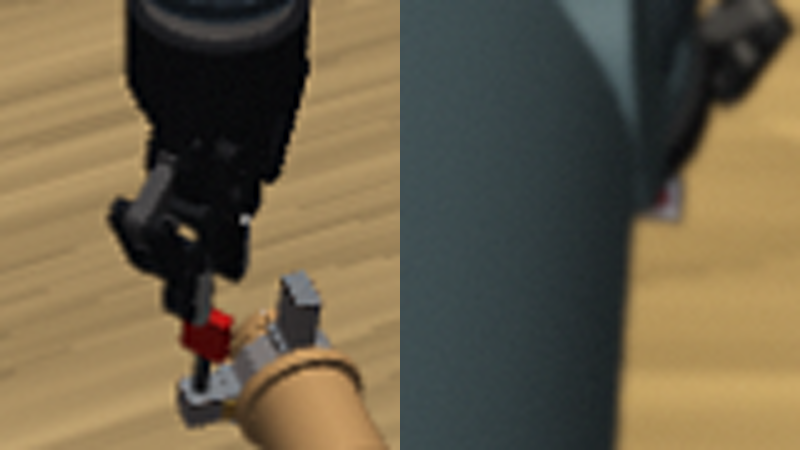

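The fingers stand on either side of the red wing (left tip at about (190,315), wing top at (208,318) in the crop). I'll lower onto it with a force check.

>>> {"fn": "play_rows", "kwargs": {"commands": [{"tx":0,"ty":0,"tz":0.01,"wx":0,"wy":0,"wz":0},{"tx":0,"ty":0,"tz":0.005,"wx":0,"wy":0,"wz":0},{"tx":0,"ty":0,"tz":0.003,"wx":0,"wy":0,"wz":0},{"tx":0,"ty":0,"tz":0,"wx":0,"wy":0,"wz":0}]}}

```text
t: 16.2
ee_pos: [547.0, 91.6, 147.4]
tcp_rot: [3.141, -0.001, -2.524]
contact_force: [0.4, -0.7, 0.1]
width: 26.8
gripper_force: 0.0
```

>>> {"fn": "play_rows", "kwargs": {"commands": [{"tx":0,"ty":0,"tz":0.004,"wx":0,"wy":0,"wz":0},{"tx":0,"ty":0,"tz":0.004,"wx":0,"wy":0,"wz":0},{"tx":0,"ty":0,"tz":0,"wx":0,"wy":0,"wz":0}]}}

```text
t: 16.5
ee_pos: [547.0, 91.6, 139.3]
tcp_rot: [3.141, -0.001, -2.524]
contact_force: [0.3, -0.3, -0.5]
width: 26.4
gripper_force: 0.0
```

>>> {"fn": "play_rows", "kwargs": {"commands": [{"tx":0,"ty":0,"tz":0.005,"wx":0,"wy":0,"wz":0},{"tx":0,"ty":0,"tz":0.005,"wx":0,"wy":0,"wz":0},{"tx":0,"ty":0,"tz":0.005,"wx":0,"wy":0,"wz":0},{"tx":0,"ty":0,"tz":0,"wx":0,"wy":0,"wz":0},{"tx":0,"ty":0,"tz":0,"wx":0,"wy":0,"wz":0}]}}

```text
t: 17.0
ee_pos: [547.4, 91.6, 124.7]
tcp_rot: [3.142, -0.001, -2.524]
contact_force: [0.4, 0.0, -0.2]
width: 26.5
gripper_force: 0.0
```

Now I close gently, so that any misalignment shows up as a force.

>>> {"fn": "play_rows", "kwargs": {"commands": [{"tx":0,"ty":0,"tz":0,"wx":0,"wy":0,"wz":0},{"tx":0,"ty":0,"tz":0,"wx":0,"wy":0,"wz":0},{"tx":0,"ty":0,"tz":0,"wx":0,"wy":0,"wz":0},{"tx":0,"ty":0,"tz":0,"wx":0,"wy":0,"wz":0},{"tx":0,"ty":0,"tz":0,"wx":0,"wy":0,"wz":0}], "jaw": 0, "force": 40}}

```text
t: 17.5
ee_pos: [547.5, 91.5, 124.9]
tcp_rot: [-3.142, -0.0, -2.524]
contact_force: [0.4, 0.5, -2.3]
width: 8.4
gripper_force: 41.9
```

```bash
cat > st.py <<'E'
from plant import bot
import numpy as np
s=bot.state()
for k in('t','ee_pos','tcp_rot','contact_force','wrist_torque','width'): print(k,np.round(s[k],3))
E
python3 st.py
```

```text
t 17.5
ee_pos [547.503  91.54  124.92 ]
tcp_rot [-3.142 -0.    -2.524]
contact_force [ 0.366  0.537 -2.268]
wrist_torque [-0.095 -0.037  0.019]
width 8.353
```

>>> {"fn": "play_rows", "kwargs": {"commands": [{"tx":0,"ty":0,"tz":0,"wx":0,"wy":0,"wz":0.06},{"tx":0,"ty":0,"tz":0,"wx":0,"wy":0,"wz":0.06},{"tx":0,"ty":0,"tz":0,"wx":0,"wy":0,"wz":0.06},{"tx":0,"ty":0,"tz":0,"wx":0,"wy":0,"wz":0.06},{"tx":0,"ty":0,"tz":0,"wx":0,"wy":0,"wz":0.06},{"tx":0,"ty":0,"tz":0,"wx":0,"wy":0,"wz":0.06},{"tx":0,"ty":0,"tz":0,"wx":0,"wy":0,"wz":0.06},{"tx":0,"ty":0,"tz":0,"wx":0,"wy":0,"wz":0.06}]}}

```text
t: 18.3
ee_pos: [546.3, 90.2, 124.5]
tcp_rot: [-3.14, -0.003, -3.006]
contact_force: [-0.9, -2.5, -1.0]
width: 8.4
gripper_force: 42.0
```

```bash
python3 st.py
```

```text
t 18.3
ee_pos [546.328  90.231 124.479]
tcp_rot [-3.140e+00 -3.000e-03 -3.006e+00]
contact_force [-0.904 -2.47  -0.998]
wrist_torque [-0.762  0.315  0.163]
width 8.389
```

>>> {"fn": "play_rows", "kwargs": {"commands": [{"tx":0,"ty":0,"tz":0,"wx":0,"wy":0,"wz":0.05},{"tx":0,"ty":0,"tz":0,"wx":0,"wy":0,"wz":0.05},{"tx":0,"ty":0,"tz":0,"wx":0,"wy":0,"wz":0.05}]}}

```text
t: 18.6
ee_pos: [546.4, 89.5, 124.5]
tcp_rot: [-3.138, -0.003, 3.127]
contact_force: [-1.5, -3.2, -0.8]
width: 8.1
gripper_force: 42.1
```

```bash
python3 st.py
```

```text
t 18.6
ee_pos [546.357  89.52  124.473]
tcp_rot [-3.138e+00 -3.000e-03  3.127e+00]
contact_force [-1.535 -3.227 -0.764]
wrist_torque [-0.96   0.326  0.22 ]
width 8.116
```

>>> {"fn": "play_rows", "kwargs": {"commands": [{"tx":0,"ty":0,"tz":0,"wx":0,"wy":0,"wz":0.05},{"tx":0,"ty":0,"tz":0,"wx":0,"wy":0,"wz":0.05}]}}

```text
t: 18.8
ee_pos: [546.4, 89.1, 124.5]
tcp_rot: [-3.138, -0.002, 3.027]
contact_force: [-1.2, -3.9, -0.1]
width: 8.3
gripper_force: 42.2
```

```bash
python3 st.py
```

```text
t 18.8
ee_pos [546.386  89.065 124.517]
tcp_rot [-3.138e+00 -2.000e-03  3.027e+00]
contact_force [-1.204 -3.864 -0.11 ]
wrist_torque [-1.061  0.319  0.225]
width 8.265
```

>>> {"fn": "play_rows", "kwargs": {"commands": [{"tx":0,"ty":-0.0012,"tz":0,"wx":0,"wy":0,"wz":0},{"tx":0,"ty":-0.0012,"tz":0,"wx":0,"wy":0,"wz":0},{"tx":0,"ty":0,"tz":0,"wx":0,"wy":0,"wz":0}]}}

```text
t: 19.1
ee_pos: [546.5, 88.6, 124.5]
tcp_rot: [-3.141, -0.002, 3.029]
contact_force: [-2.0, -2.1, -2.2]
width: 8.2
gripper_force: 41.8
```

```bash
python3 st.py
```

```text
t 19.1
ee_pos [546.482  88.637 124.473]
tcp_rot [-3.141e+00 -2.000e-03  3.029e+00]
contact_force [-2.041 -2.051 -2.159]
wrist_torque [-0.805  0.331  0.117]
width 8.237
```

>>> {"fn": "play_rows", "kwargs": {"commands": [{"tx":0,"ty":0,"tz":0,"wx":0,"wy":0,"wz":0.04},{"tx":0,"ty":0,"tz":0,"wx":0,"wy":0,"wz":0.04}]}}

```text
t: 19.3
ee_pos: [546.5, 88.5, 124.5]
tcp_rot: [-3.14, -0.002, 2.948]
contact_force: [-1.2, -3.7, -1.3]
width: 8.1
gripper_force: 42.0
```

```bash
python3 st.py
```

```text
t 19.3
ee_pos [546.454  88.524 124.537]
tcp_rot [-3.140e+00 -2.000e-03  2.948e+00]
contact_force [-1.206 -3.739 -1.268]
wrist_torque [-0.967  0.388  0.259]
width 8.144
```

>>> {"fn": "play_rows", "kwargs": {"commands": [{"tx":0,"ty":0,"tz":0,"wx":0,"wy":0,"wz":0.03},{"tx":0,"ty":0,"tz":0,"wx":0,"wy":0,"wz":0.03}]}}

```text
t: 19.5
ee_pos: [546.5, 88.4, 124.6]
tcp_rot: [-3.14, -0.001, 2.888]
contact_force: [-2.9, -4.3, -2.8]
width: 8.3
gripper_force: 42.1
```

```bash
python3 st.py
```

```text
t 19.5
ee_pos [546.518  88.41  124.57 ]
tcp_rot [-3.140e+00 -1.000e-03  2.888e+00]
contact_force [-2.914 -4.294 -2.759]
wrist_torque [-1.177  0.514  0.241]
width 8.328
```

>>> {"fn": "play_rows", "kwargs": {"commands": [{"tx":0,"ty":0,"tz":0,"wx":0,"wy":0,"wz":0.02},{"tx":0,"ty":0,"tz":0,"wx":0,"wy":0,"wz":0.02}]}}

```text
t: 19.7
ee_pos: [546.6, 88.3, 124.6]
tcp_rot: [-3.14, -0.001, 2.848]
contact_force: [-1.8, -5.2, -1.5]
width: 8.5
gripper_force: 42.2
```

```bash
python3 st.py
```

```text
t 19.7
ee_pos [546.606  88.332 124.62 ]
tcp_rot [-3.140e+00 -1.000e-03  2.848e+00]
contact_force [-1.801 -5.203 -1.506]
wrist_torque [-1.376  0.621  0.293]
width 8.455
```

>>> {"fn": "play_rows", "kwargs": {"commands": [{"tx":0,"ty":-0.001,"tz":0,"wx":0,"wy":0,"wz":0.02},{"tx":0,"ty":0,"tz":0,"wx":0,"wy":0,"wz":0.02}]}}

```text
t: 19.9
ee_pos: [546.6, 88.1, 124.6]
tcp_rot: [-3.141, -0.001, 2.808]
contact_force: [-2.8, -3.0, -3.8]
width: 8.2
gripper_force: 42.1
```

```bash
python3 st.py; python3 -c "
from plant import bot,optics
for i in range(3): optics.grab_frame('top'); print(bot.state()['wrist_torque'][2],bot.state()['contact_force'])"
```

```text
t 19.9
ee_pos [546.552  88.054 124.638]
tcp_rot [-3.141e+00 -1.000e-03  2.808e+00]
contact_force [-2.791 -3.039 -3.833]
wrist_torque [-1.182  0.528  0.262]
width 8.207
0.1848591090768344 [-2.37413672 -2.84570555 -3.23039971]
0.24874567886956783 [-2.7892513  -3.90705209 -3.31266628]
0.2005496543744942 [-2.11021422 -3.17332253 -3.71132225]
```

>>> {"fn": "play_rows", "kwargs": {"commands": [{"tx":0,"ty":0,"tz":0,"wx":0,"wy":0,"wz":0.02},{"tx":0,"ty":0,"tz":0,"wx":0,"wy":0,"wz":0.02},{"tx":0,"ty":0,"tz":0,"wx":0,"wy":0,"wz":0.02}]}}

```text
t: 20.35
ee_pos: [546.6, 88.1, 124.8]
tcp_rot: [-3.141, -0.001, 2.747]
contact_force: [-2.9, -4.3, -4.7]
width: 8.3
gripper_force: 42.6
```

```bash
python3 st.py
```

```text
t 20.35
ee_pos [546.635  88.108 124.758]
tcp_rot [-3.141e+00 -1.000e-03  2.747e+00]
contact_force [-2.911 -4.295 -4.691]
wrist_torque [-1.396  0.646  0.306]
width 8.271
```

>>> {"fn": "play_rows", "kwargs": {"commands": [{"tx":0,"ty":0,"tz":0,"wx":0,"wy":0,"wz":0.02},{"tx":0,"ty":0,"tz":0,"wx":0,"wy":0,"wz":0.02}]}}

```text
t: 20.55
ee_pos: [546.7, 88.0, 124.8]
tcp_rot: [-3.141, -0.0, 2.708]
contact_force: [-2.7, -4.2, -4.0]
width: 8.4
gripper_force: 42.9
```

```bash
python3 st.py
```

```text
t 20.55
ee_pos [546.671  88.05  124.776]
tcp_rot [-3.141 -0.     2.708]
contact_force [-2.663 -4.207 -3.985]
wrist_torque [-1.451  0.648  0.346]
width 8.406
```

>>> {"fn": "play_rows", "kwargs": {"commands": [{"tx":0,"ty":0,"tz":0,"wx":0,"wy":0,"wz":0.02},{"tx":0,"ty":0,"tz":0,"wx":0,"wy":0,"wz":0.02}]}}

```text
t: 20.75
ee_pos: [546.7, 88.0, 124.8]
tcp_rot: [-3.141, -0.0, 2.668]
contact_force: [-3.2, -3.6, -3.6]
width: 8.1
gripper_force: 43.5
```

```bash
python3 st.py
```

```text
t 20.75
ee_pos [546.722  88.    124.83 ]
tcp_rot [-3.141 -0.     2.668]
contact_force [-3.192 -3.566 -3.562]
wrist_torque [-1.495  0.718  0.388]
width 8.133
```

>>> {"fn": "play_rows", "kwargs": {"commands": [{"tx":0,"ty":-0.0015,"tz":0,"wx":0,"wy":0,"wz":0},{"tx":0,"ty":0,"tz":0,"wx":0,"wy":0,"wz":0},{"tx":0,"ty":0,"tz":0,"wx":0,"wy":0,"wz":0}]}}

```text
t: 21.05
ee_pos: [546.5, 87.7, 124.8]
tcp_rot: [3.141, 0.0, 2.669]
contact_force: [-0.7, -2.9, -5.9]
width: 8.3
gripper_force: 42.3
```

```bash
python3 st.py;python3 -c "
from plant import bot,optics
for i in range(3): optics.grab_frame('top'); print(bot.state()['wrist_torque'][2],bot.state()['contact_force'])"
```

```text
t 21.05
ee_pos [546.532  87.723 124.847]
tcp_rot [3.141 0.    2.669]
contact_force [-0.653 -2.852 -5.888]
wrist_torque [-0.92   0.268  0.257]
width 8.314
0.25081169563591826 [-0.76187849 -1.42542662 -6.94264134]
0.3230989086454613 [-1.65155606 -1.66070224 -6.8916733 ]
0.22094001452370518 [-0.792347   -1.5805242  -7.24824332]
```

>>> {"fn": "play_rows", "kwargs": {"commands": [{"tx":0,"ty":0,"tz":0,"wx":0,"wy":0,"wz":0.02},{"tx":0,"ty":0,"tz":0,"wx":0,"wy":0,"wz":0.02}]}}

```text
t: 21.4
ee_pos: [546.5, 87.7, 124.9]
tcp_rot: [3.141, -0.0, 2.628]
contact_force: [-0.7, -0.2, -6.8]
width: 8.0
gripper_force: 42.8
```

```bash
python3 st.py
```

```text
t 21.4
ee_pos [546.457  87.675 124.929]
tcp_rot [ 3.141 -0.     2.628]
contact_force [-0.743 -0.158 -6.835]
wrist_torque [-0.745  0.187  0.339]
width 8.022
```

>>> {"fn": "play_rows", "kwargs": {"commands": [{"tx":0,"ty":0,"tz":0,"wx":0,"wy":0,"wz":0.02},{"tx":0,"ty":0,"tz":0,"wx":0,"wy":0,"wz":0.02}]}}

```text
t: 21.6
ee_pos: [546.4, 87.6, 125.0]
tcp_rot: [3.141, -0.0, 2.588]
contact_force: [-0.9, 0.6, -6.8]
width: 8.2
gripper_force: 43.4
```

```bash
python3 st.py
```

```text
t 21.6
ee_pos [546.426  87.62  124.958]
tcp_rot [ 3.141 -0.     2.588]
contact_force [-0.871  0.641 -6.844]
wrist_torque [-0.675  0.203  0.382]
width 8.163
```

>>> {"fn": "play_rows", "kwargs": {"commands": [{"tx":0,"ty":0,"tz":0,"wx":0,"wy":0,"wz":0},{"tx":0,"ty":0,"tz":0,"wx":0,"wy":0,"wz":0},{"tx":0,"ty":0,"tz":0,"wx":0,"wy":0,"wz":0}]}}

```text
t: 21.9
ee_pos: [546.5, 87.6, 125.0]
tcp_rot: [3.141, -0.0, 2.589]
contact_force: [0.3, 1.3, -7.3]
width: 8.5
gripper_force: 43.1
```

>>> {"fn": "play_rows", "kwargs": {"commands": [{"tx":0,"ty":0,"tz":0,"wx":0,"wy":0,"wz":0},{"tx":0,"ty":0,"tz":0,"wx":0,"wy":0,"wz":0},{"tx":0,"ty":0,"tz":0,"wx":0,"wy":0,"wz":0},{"tx":0,"ty":0,"tz":0,"wx":0,"wy":0,"wz":0}], "jaw": 0.28}}

```text
t: 22.3
ee_pos: [547.4, 86.9, 126.0]
tcp_rot: [3.14, 0.001, 2.588]
contact_force: [0.1, 0.1, 0.6]
width: 24.0
gripper_force: 0.0
```

>>> {"fn": "play_rows", "kwargs": {"commands": [{"tx":0,"ty":0,"tz":-0.01,"wx":0,"wy":0,"wz":0},{"tx":0,"ty":0,"tz":-0.02,"wx":0,"wy":0,"wz":0},{"tx":0,"ty":0,"tz":-0.03,"wx":0,"wy":0,"wz":0},{"tx":0,"ty":0,"tz":-0.04,"wx":0,"wy":0,"wz":0},{"tx":0.04,"ty":0,"tz":0,"wx":0,"wy":0,"wz":0},{"tx":0.04,"ty":0,"tz":0,"wx":0,"wy":0,"wz":0},{"tx":0.04,"ty":0,"tz":0,"wx":0,"wy":0,"wz":0},{"tx":0.03,"ty":0,"tz":0,"wx":0,"wy":0,"wz":0},{"tx":0,"ty":0,"tz":0,"wx":0,"wy":0,"wz":0}]}}

```text
t: 23.2
ee_pos: [415.0, 168.4, 224.8]
tcp_rot: [3.14, -0.005, 2.595]
contact_force: [0.4, 0.3, 0.1]
width: 23.6
gripper_force: 0.0
```

```bash
python3 - <<'E'
from h import *
g=[]
for n,x,y,w,h in(("scene",290,140,80,80),("top",180,195,80,80)):
    im=grab(n); g.append(cv2.resize(im[y:y+h,x:x+w],None,fx=5,fy=5,interpolation=cv2.INTER_CUBIC))
    if n=="top":
        m=cv2.inRange(cv2.cvtColor(im,cv2.COLOR_BGR2HSV),(0,150,60),(6,255,255)); m[:,:205]=0;m[:,250:]=0
        k=max(cv2.findContours(m,cv2.RETR_EXTERNAL,cv2.CHAIN_APPROX_NONE)[0],key=cv2.contourArea); print(cv2.minAreaRect(k))
cv2.imwrite('pics/end.png',np.hstack(g))
E
```

```text
((230.4827423095703, 229.79310607910156), (5.942250728607178, 13.370063781738281), 21.801406860351562)
```

View pics/end.png

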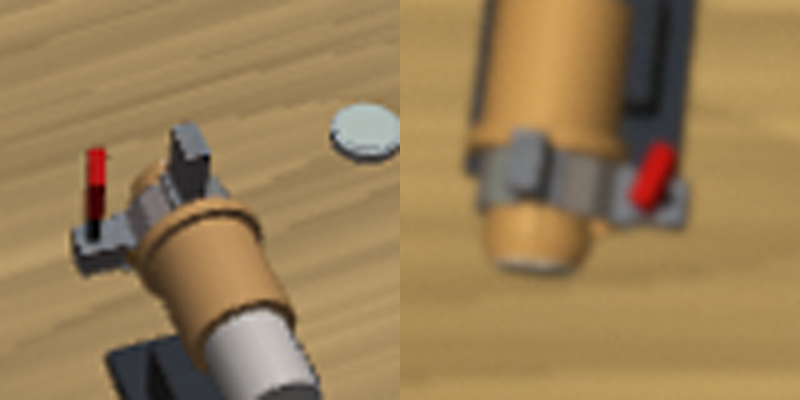

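The final view shows the band against the collar. The wing is now at about yaw -0.4 (crop (655,178)), a slight spring-back to the friction-held level. Nothing touches the gripper, so I'm handing in.

```bash
python3 -c "
from plant import bot
print(bot.finish_job())"
```

```text
the job is handed in; nothing more can be done
None
```

I slid the band home against the collar, turned the key until it was snug (estimated 35–40 N at the shoe, settling to about 23 N once released), let go, and handed the job in. The hand-in gave no pass or fail result.

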